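Sweep the counted nuts into the scale scoop

ROBOT

A 6-joint arm with a two-finger parallel gripper is mounted at the origin on the work surface. World frame = base frame: x ahead of the robot, y to its left, z up, the work surface at z = 0. Lengths are in mm, angles in rad, forces in N, time in s.
With the tool pointing down it reaches from about 425 to 1125 mm from the base axis. Payload 14.9 kg.
Tool frame: the origin (TCP) lies midway between the tips of the shut fingers; the grasp point (between the pads) lies grasp_offset behind it (grasp_offset is the distance from the TCP to the grasp point, in mm); z points along the fingers, y is the line along which they close (so a half turn about z gives the same grasp; the last joint's range is limited). The gripper opens to 91 mm and grips with 3 to 60 N. Pads are 32 mm wide; open, the fingers measure 118 mm over their backs; the gripper's body (76 mm by 178 mm) begins 60 mm behind the grasp point.
Start: joints at [-0.033, 0.379, 1.734, -0, 1.028, -0.033], TCP at [700.013, -0.006, 184.132] pointing down, gripper open.
Joint ranges: [-2.77, 2.77], [-0.74, 2.19], [0, 2.66], [-1.06, 4.2], [0.31, 2.87], [-3.08, 3.08]. Speed limits (rad/s): [1.89, 1.89, 2.39, 3.14, 3.14, 3.14].

INTERFACE

Orientations are given as a rotation vector (axis times angle).
In Python, from station import get_state, camera, job_done, grasp_offset gives the robot as it stands. The module is installed in compiled form; this text tells all that it offers.
- The arm moves only by the tool move_arm, never from a script. Its argument "moves" is one flat list of numbers, 7 for each row, row after row: the shift along the tool's x, y, z in units of 0.5 m (1.0 is 0.5 m), then the turn, a rotation vector about the tool's x, y, z in units of 45 degrees (1.0 is 45 degrees), then the finger opening in mm, from 0 to 91.2. In form: [tx, ty, tz, ax, ay, az, claw, tx, ty, tz, ax, ay, az, claw, ...]. A call has 1 to 20 rows; each row is the pose to reach, as a shift and turn from the pose commanded when the call began, along the tool's axes at that moment; what a row does not reach only later rows make up. A row lasts 1/8 s, in which the tool goes at most 62.5 mm and 10.7 degrees, less where a joint would pass 70% of its speed; a pose out of reach is approached as far as the arm can. A call with a number of a shift or a turn outside -1 to 1 is refused whole. A call with a gripper value outside its range is refused whole. The fingers move at their own pace and stop on an object; the grip force is fixed at half the most. Time passes only in rows, so rows that repeat a pose let the fingers close. It gives the time, the measured TCP pose, the force, the opening and the grip force at its end, in the units of the state.
- get_state(): the state, without advancing time (a new reading comes with each control period).
- camera(name): name is "scene" or "side" or "wrist"; returns a dict with "image" (420x560x3 uint8, red, green, blue), "z_map" (420x560 float32, mm along the optical axis (not along the pixel's ray), 0 where there is no reading), "K" (3x3 intrinsics, pixels), "k1" (the pictures are not rectified: a ray, as slopes to the right and down, at radius r is drawn at 1 + k1 r^2 times it, then the intrinsics apply), "T" (4x4, takes a point from camera to world coordinates). Camera axes: x right, y down, z forward; pixel columns grow to the right and rows downward; lengths in mm; the calibration is good to about 2 mm. A picture is of the moment at which its call begins.
- job_done(): hands the job in; it is judged then, once.
The state is a dict: "clock": time; "joint_pos": joint angles; "joint_vel": joint speeds; "tau": joint torques, N m; "tool_pos": TCP position; "eef_rot": TCP orientation; "force": force on the tool from outside, world axes, zero at the start; "wrist_torque": the same for the moment, N m; "gripper_width": finger opening in mm; "grasp_force": force on a finger pad.
Only numpy, scipy, OpenCV 4.12 (cv2) and the standard library are available. Lean on these libraries where they do the work, as an engineer would, in place of code of your own. Each camera call takes 0.05 s, during which the arm holds its last target. There are 200 camera calls.

TASK

Sweep the four loose steel nuts across the packing bench with your fingertips, through the open mouth of the metal scoop pan, until every nut lies flat and wholly inside the pan behind its front edge. Only slide the nuts along: do not pick up, lift or flip any of them. Leave the pan, the black bolt, the red stamp, the yellow carton and the tape roll standing where they are.

Things in the scene. Friction and masses are not known exactly. Their poses are not given: they have to be found in the camera images.
- scoop: brushed-metal scoop pan of a counting scale, loose on the bench, 0.85 kg: flat tray 230 mm long (its x), 220 mm wide (its y), 3 mm walls on three sides, open at its -x end. Origin: centre of the underside; +x points from the open mouth (x = -115 mm) to the back wall (x = +115 mm), so parts are swept in along +x. A black bail handle stands 37 mm out behind the back wall
- scoop_mouth (a point): middle of the scoop's front (mouth) edge, at bench height. The scoop's floor is 2 mm thick and thins to a feather edge over the first 14 mm behind the mouth, so flat parts slide up onto it. Side walls are 18 mm high at the mouth and rise to 52 mm at 95 mm behind it; the back wall is 52 mm high
- bolt: black hexagon bolt standing upright on its head, 80 mm tall, head 36 mm across flats, shank 24 mm; origin at the centre of its underside
- stamp: red self-inking stamp with a black foot, 46 x 38 mm and 70 mm tall; origin at the centre of its underside
- small_carton: small yellow retail carton standing upright, 46 x 40 mm and 62 mm tall; origin at the centre of its underside
- tape_roll: roll of tan packing tape lying flat, 100 mm outside diameter, 48 mm high, 78 mm core hole; origin at the centre of its underside
- nut1: loose zinc-plated M24 hexagon nut lying flat on the bench: 36 mm across flats, 42 mm across corners, 21.5 mm high, about 110 g (varies); origin at the centre of its underside, z up; slides freely on bench and scoop
- nut2: loose zinc-plated M24 hexagon nut lying flat on the bench: 36 mm across flats, 42 mm across corners, 21.5 mm high, about 110 g (varies); origin at the centre of its underside, z up; slides freely on bench and scoop
- nut3: loose zinc-plated M24 hexagon nut lying flat on the bench: 36 mm across flats, 42 mm across corners, 21.5 mm high, about 110 g (varies); origin at the centre of its underside, z up; slides freely on bench and scoop
- nut4: loose zinc-plated M24 hexagon nut lying flat on the bench: 36 mm across flats, 42 mm across corners, 21.5 mm high, about 110 g (varies); origin at the centre of its underside, z up; slides freely on bench and scoop
Not all that is in view belongs to the job. What is shaped like the nut2 but pink is not meant.

How it is judged (in metres and radians):
At the end, for the whole second after the job is handed in: all four nuts lie at rest flat on the floor of the scoop, each wholly behind its front edge (centre at least 20 mm in) and between its walls; the scoop is within 20 mm and every bystander within 15 mm of where it stood, upright (x of nut1 in the frame of scoop between -0.095 and 0.115 m and y of nut1 in the frame of scoop between -0.11 and 0.11 m and height (world z) of each of nut1, nut2, nut3, nut4 below 0.01 m and linear speed of each of nut1, nut2, nut3, nut4 below 0.02 m/s and x of nut2 in the frame of scoop between -0.095 and 0.115 m and y of nut2 in the frame of scoop between -0.11 and 0.11 m and x of nut3 in the frame of scoop between -0.095 and 0.115 m and y of nut3 in the frame of scoop between -0.11 and 0.11 m and x of nut4 in the frame of scoop between -0.095 and 0.115 m and y of nut4 in the frame of scoop between -0.11 and 0.11 m and distance of each of scoop, scoop_mouth from where it was at the start of the episode below 0.02 m and distance of each of bolt, stamp, small_carton, tape_roll from where it was at the start of the episode below 0.015 m and angle between each of bolt, stamp, small_carton, tape_roll's own z axis and vertical below 0.3 rad); the robot touches nothing.
It fails at once if a nut is lifted, carried or flipped up (centre of its underside more than 10 mm above the bench) (height (world z) of any of nut1, nut2, nut3, nut4 above 0.01 m).
It fails at once if the scoop pan is shoved more than 20 mm (distance of any of scoop, scoop_mouth from where it was at the start of the episode above 0.02 m).
It fails at once if the bolt, stamp, yellow carton or tape roll is shifted more than 15 mm or tipped (distance of any of bolt, stamp, small_carton, tape_roll from where it was at the start of the episode above 0.015 m or angle between any of bolt, stamp, small_carton, tape_roll's own z axis and vertical above 0.3 rad).
It also fails if it takes over 72 s, if anything falls off the work surface, if the arm or the gripper's body presses on something with over 40 N, if the wrist force passes 120 N, or if a joint passes its speed limit or range.

## Working session

There is one attempt and no reset: what is moved stays moved. The work goes in short steps, Python scripts to look and compute and a tool call to move; the robot and the scene stay as the last step left them, time stands still between calls to the robot, and variables do not carry over. Pictures are saved under pics/ and viewed, at most 10 in all, crops included, and the job is handed in when it is done.

Besides the shell and the picture viewer there is one more tool, called after "Request:" by a JSON object that holds its "fn" and its "kwargs". move_arm: Moves the arm, as the interface text tells. Its arguments: {"type":"object","properties":{"moves":{"type":"array","items":{"type":"number"}}},"required":["moves"]}

```bash
mkdir -p pics
cat > h.py <<'E'
import numpy as np, cv2
from station import *
def pts(c):
    """world xyz for each pixel from z_map"""
    h,w=c["z_map"].shape
    u,v=np.meshgrid(np.arange(w),np.arange(h))
    p=np.stack([u,v],-1).reshape(-1,1,2).astype(float)
    n=cv2.undistortPoints(p,c["K"],np.array([c["k1"],0,0,0.])).reshape(h,w,2)
    z=c["z_map"]
    P=np.concatenate([n*z[...,None],z[...,None]],-1)
    return P@c["T"][:3,:3].T+c["T"][:3,3]
def save(c,f): cv2.imwrite(f,c["image"][...,::-1])
E
python3 - <<'E'
from h import *
for n in ["scene","side"]:
    c=camera(n); save(c,f"pics/{n}0.png"); np.savez(f"{n}0.npz",**c); print(n,c["K"].tolist(),c["k1"],c["T"].round(2).tolist())
s=get_state(); print(s["tool_pos"],s["eef_rot"],s["gripper_width"],grasp_offset, s["clock"])
E
```

```text
scene [[533.9388229415536, 0.0, 289.59905503955156], [0.0, 533.9388229415536, 209.9259389425804], [0.0, 0.0, 1.0]] -0.03955575478962451 [[0.78, 0.37, -0.49, 1242.36], [0.62, -0.48, 0.62, -814.12], [-0.01, -0.79, -0.61, 832.28], [0.0, 0.0, 0.0, 1.0]]
side [[386.15414910812126, 0.0, 282.01757265784624], [0.0, 386.15414910812126, 211.33019497469303], [0.0, 0.0, 1.0]] -0.039724078509200955 [[0.93, -0.24, 0.28, 374.45], [-0.37, -0.58, 0.72, -669.49], [-0.01, -0.77, -0.63, 613.68], [0.0, 0.0, 0.0, 1.0]]
[ 6.99613256e+02 -8.19945721e-03  1.83548466e+02] [-2.22095531e+00 -2.22088474e+00  1.05012785e-03] 91.52158154809499 18.8 0.1
```

View pics/scene0.png

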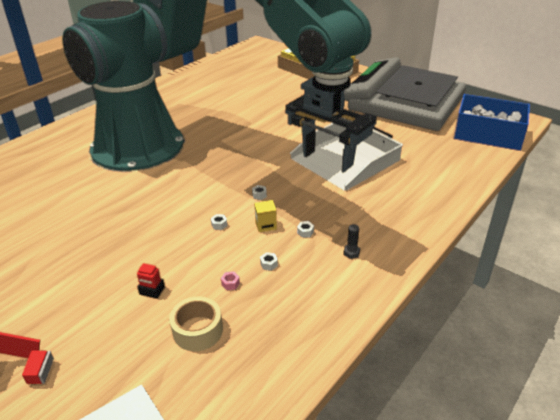

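View pics/side0.png

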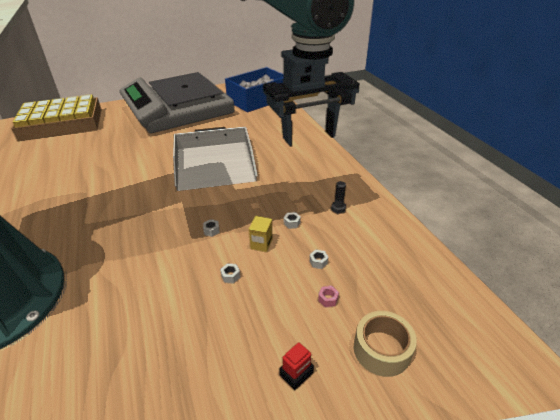

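The scene view shows nuts at about (260,191), (219,221), (306,229) and (269,261), the pink decoy at (230,281), the carton at (265,215) and the bolt at (353,240). The scoop mouth faces the nuts. The side view agrees: nuts at (211,228), (230,273), (292,220) and (318,259).

```bash
cat >> h.py <<'E'
def px2plane(c,uv,z):
    n=cv2.undistortPoints(np.array(uv,float).reshape(-1,1,2),c["K"],np.array([c["k1"],0,0,0.])).reshape(-1,2)
    d=np.c_[n,np.ones(len(n))]@c["T"][:3,:3].T; o=c["T"][:3,3]
    return o+d*((z-o[2])/d[:,2])[:,None]
def top(c,seed,z0,z1,r):
    """centre of the points with heights z0..z1 near the seed (xy)"""
    P=pts(c).reshape(-1,3); k=(c["z_map"].ravel()>0)&(P[:,2]>z0)&(P[:,2]<z1)&(np.hypot(*(P[:,:2]-seed).T)<r)
    Q=P[k][:,:2].astype(np.float32)
    if len(Q)<5: return None
    (x,y),(w,h),a=cv2.minAreaRect(Q); C,R=cv2.minEnclosingCircle(Q)
    return np.round([*C,R,x,y,w,h,a,len(Q)],1)
E
python3 - <<'E'
from h import *
C={n:dict(np.load(n+"0.npz")) for n in ["scene","side"]}
px={"scene":dict(A=(260,190),B=(219,220),C=(306,228),D=(269,260),pink=(230,280),carton=(265,207),bolt=(353,228),stamp=(149,268),tape=(197,312)),
"side":dict(A=(211,226),B=(230,271),C=(292,218),D=(318,257),pink=(328,294),carton=(262,223),bolt=(340,184),stamp=(297,354),tape=(385,330))}
H=dict(carton=62,bolt=80,stamp=70,tape=48)
for k in px["side"]:
    for n in C:
        h=H.get(k,21.5); s=px2plane(C[n],[px[n][k]],h)[0]
        print(k,n,s[:2].round(),top(C[n],s[:2],h-9,h+9,75 if k=="tape" else 40))
# scoop rim
for n in C:
    print("bench z", np.median(pts(C[n])[300:330,250:290,2]))
    P=pts(C[n]); ok=(C[n]["z_map"]>0)
c=C["side"]
for nm,uv,z in [("mouthL",(176,188),0),("mouthR",(257,182),0),("backL",(174,135),52),("backR",(248,130),52)]:
    print(nm,px2plane(c,[uv],z)[0].round())
P=pts(c)[120:195,165:262].reshape(-1,3)
for z0,z1 in [(1,10),(45,56)]:
    k=(P[:,2]>z0)&(P[:,2]<z1); Q=P[k]; print(z0,k.sum(), cv2.minAreaRect(Q[:,:2].astype(np.float32)), Q.min(0).round(),Q.max(0).round())
i=c["image"][100:320,130:430]; cv2.imwrite("pics/sidec.png",cv2.resize(i[...,::-1],(780,572),interpolation=cv2.INTER_CUBIC))
E
```

```text
A scene [472.  27.] [465.8  27.1  21.3 467.3  27.5  35.   40.3  54.4 108. ]
A side [467.  19.] [468.   26.9  20.4 467.4  27.2  38.7  35.6  76.2 134. ]
B scene [ 475. -129.] [ 468.4 -124.6   21.7  467.5 -126.7   36.1   43.1   67.2  140. ]
B side [ 470. -132.] [ 470.9 -127.5   20.6  470.2 -128.3   35.2   39.4    2.   178. ]
C scene [661. -24.] [652.5 -18.4  21.8 654.8 -19.6  38.4  38.   81.9 144. ]
C side [653. -26.] [654.8 -19.4  20.6 655.5 -20.3  40.7  36.   49.2 128. ]
D scene [ 663. -163.] [ 657.4 -158.2   21.8  656.8 -158.5   36.4   41.4   54.5  164. ]
D side [ 653. -165.] [ 656.4 -159.5   20.   655.9 -160.    38.7   36.7   25.   171. ]
pink scene [ 637. -262.] [ 628.7 -256.1   22.1  629.9 -254.6   38.    40.8   32.6  187. ]
pink side [ 628. -261.] [ 629.3 -257.5   20.3  629.1 -258.    36.3   39.1   25.3  212. ]
carton scene [565. -60.] [561.8 -58.3  29.6 561.2 -56.8  46.7  46.1  52.7 253. ]
carton side [566. -61.] [563.4 -60.4  29.9 563.9 -58.8  49.9  39.8  52.3 300. ]
bolt scene [785. -17.] [782.2 -13.4  12.8 783.3 -13.   23.5  23.1  68.4  88. ]
bolt side [780. -17.] [783.3 -14.8  13.3 783.3 -15.1  24.6  22.5  41.3  66. ]
stamp scene [ 518. -373.] [ 513.4 -377.    19.6  512.7 -375.    35.8   25.5   19.4  174. ]
stamp side [ 510. -380.] [ 512.5 -375.5   19.1  511.2 -375.9   33.    26.    25.6  315. ]
tape scene [ 666. -383.] [ 667.3 -390.9   51.6  668.2 -390.2   96.5  102.5   46.9  989. ]
tape side [ 671. -384.] [ 668.8 -392.1   51.   667.6 -391.8  100.1   98.6   76.1 1403. ]
bench z -0.15521580432425708
bench z -1.67589827692575
mouthL [419. 235.   0.]
mouthR [633. 177.   0.]
backL [458. 443.  52.]
backR [678. 384.  52.]
1 728 ((569.040283203125, 399.5740661621094), (404.4847412109375, 314.3324279785156), 78.37642669677734) [415. 179.   1.] [753. 601.  10.]
45 314 ((553.1178588867188, 415.0767822265625), (282.01904296875, 249.23594665527344), 81.22744750976562) [431. 258.  45.] [678. 573.  55.]
```

View pics/sidec.png

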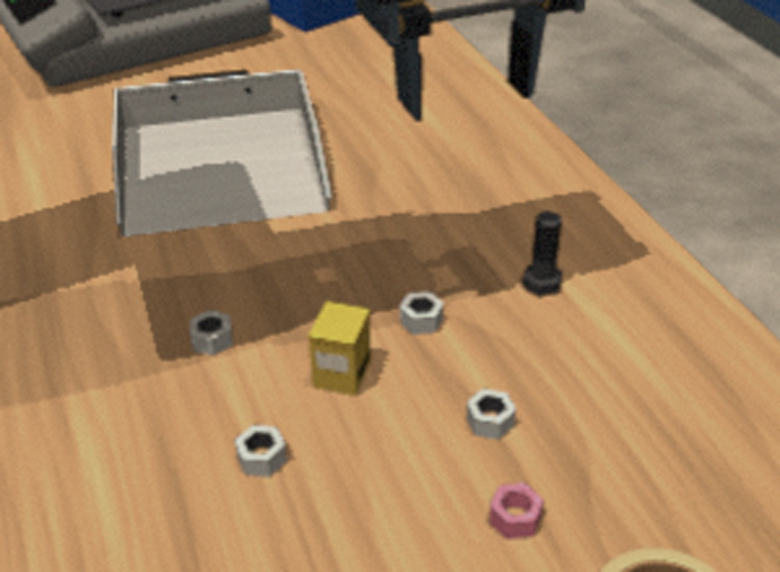

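```bash
cat >> h.py <<'E'
from scipy.spatial.transform import Rotation as R
M=np.array([526,204.]); n_=np.array([.22,.9755]); r_=np.array([.9755,-.22])
uv=lambda p:(float((p-M)@n_),float((p-M)@r_))
def plan(nut,tgt,back=50,zt=7,zh=120):
    """nut in world xy, tgt (u,v) in the pan; shift and turn (move units) to hover, and push length in units"""
    g=M+tgt[0]*n_+tgt[1]*r_; nut=np.array(nut,float); d=g-nut; L=np.hypot(*d); d/=L
    X=np.r_[d,0]; Z=np.array([0,0,-1.]); G=np.c_[X,np.cross(Z,X),Z]
    s=get_state(); R0=R.from_rotvec(s["eef_rot"]); st=nut-back*d; p=s["tool_pos"]
    t=R0.inv().apply(np.r_[st,zh]-p)/500; a=(R0.inv()*R.from_matrix(G)).as_rotvec()/(np.pi/4)
    vm=[uv(nut)[1]+(tgt[1]-uv(nut)[1])*(-uv(nut)[0])/(tgt[0]-uv(nut)[0])]
    print("uv",uv(nut),"v at mouth",vm,"start",st.round(),"hover",t.round(4),"turn",a.round(4),"down",(zh-zt)/500,"push",(L+back-36)/500)
E
python3 - <<'E'
from h import *
plan((467,27),(170,-55))
E
```

```text
uv (-185.64350000000002, -18.614500000000003) v at mouth [-37.607484742445735] start [461. -23.] hover [-0.0453 -0.4771  0.1276] turn [-0.0013  0.      0.1526] down 0.226 push 0.742999868479009
```

Request:
{"fn": "move_arm", "kwargs": {"moves": [-0.045, -0.477, 0.127, 0, 0, 0.153, 24, -0.045, -0.477, 0.127, 0, 0, 0.153, 24, -0.045, -0.477, 0.127, 0, 0, 0.153, 24, -0.045, -0.477, 0.127, 0, 0, 0.153, 24, -0.045, -0.477, 0.127, 0, 0, 0.153, 24, -0.045, -0.477, 0.127, 0, 0, 0.153, 24, -0.045, -0.477, 0.127, 0, 0, 0.153, 24, -0.045, -0.477, 0.127, 0, 0, 0.153, 24, -0.045, -0.477, 0.2, 0, 0, 0.153, 24, -0.045, -0.477, 0.26, 0, 0, 0.153, 24, -0.045, -0.477, 0.3, 0, 0, 0.153, 24, -0.045, -0.477, 0.33, 0, 0, 0.153, 24, -0.045, -0.477, 0.353, 0, 0, 0.153, 24, -0.045, -0.477, 0.353, 0, 0, 0.153, 24, -0.045, -0.477, 0.353, 0, 0, 0.153, 24]}}

```text
clock: 1.98
tool_pos: [462.0, -22.6, 8.1]
eef_rot: [2.351, 2.084, 0.001]
force: [0.3, -1.1, -0.2]
gripper_width: 23.8
grasp_force: 0.0
```

Request:
{"fn": "move_arm", "kwargs": {"moves": [0.03, 0, 0, 0, 0, 0, 24, 0.06, 0, 0, 0, 0, 0, 24, 0.1, 0, 0, 0, 0, 0, 24, 0.14, 0, 0, 0, 0, 0, 24, 0.18, 0, 0, 0, 0, 0, 24, 0.22, 0, 0, 0, 0, 0, 24, 0.26, 0, 0, 0, 0, 0, 24, 0.3, 0, 0, 0, 0, 0, 24, 0.34, 0, 0, 0, 0, 0, 24, 0.38, 0, 0, 0, 0, 0, 24, 0.42, 0, 0, 0, 0, 0, 24, 0.46, 0, 0, 0, 0, 0, 24, 0.5, 0, 0, 0, 0, 0, 24, 0.54, 0, 0, 0, 0, 0, 24, 0.58, 0, 0, 0, 0, 0, 24, 0.62, 0, 0, 0, 0, 0, 24, 0.66, 0, 0, 0, 0, 0, 24, 0.7, 0, 0, 0, 0, 0, 24, 0.73, 0, 0, 0, 0, 0, 24, 0.743, 0, 0, 0, 0, 0, 24]}}

```text
clock: 4.47
tool_pos: [506.2, 347.2, 7.6]
eef_rot: [2.35, 2.085, 0.0]
force: [-1.4, -0.3, -1.3]
gripper_width: 24.0
grasp_force: 0.0
```

Request:
{"fn": "move_arm", "kwargs": {"moves": [-0.03, 0, 0, 0, 0, 0, 24, -0.06, 0, 0, 0, 0, 0, 24, -0.1, 0, -0.05, 0, 0, 0, 24, -0.12, 0, -0.15, 0, 0, 0, 24, -0.12, 0, -0.25, 0, 0, 0, 24, -0.12, 0, -0.25, 0, 0, 0, 24]}}

```text
clock: 5.22
tool_pos: [500.7, 286.4, 136.2]
eef_rot: [2.351, 2.082, 0.009]
force: [-0.0, -0.6, -0.6]
gripper_width: 24.4
grasp_force: 0.0
```

Run:
```python
from h import *
c=camera("side"); save(c,"pics/side1.png"); np.savez("side1.npz",**c); s=get_state(); print(s["tool_pos"],s["clock"])
plan((469.5,-127),(85,-65))
```

```text
[499.4919466  285.93797508 133.97795436] 5.275
uv (-335.32050000000004, 17.704250000000002) v at mouth [-48.274997888516026] start [ 468. -177.] hover [-0.9267  0.0496  0.0266] turn [ 0.003  -0.0018 -0.1193] down 0.226 push 0.8847596871060169
```

View pics/side1.png

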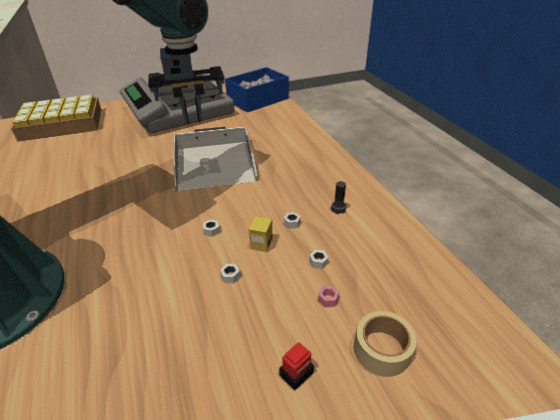

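The nut I pushed at still appears at (211,228), so it has not moved, and the fingertips show at (180,115). I'll check the projection of the TCP against the image.

```bash
cat >> h.py <<'E'
def proj(c,p):
    T=np.linalg.inv(c["T"]); return cv2.projectPoints(np.array(p,float).reshape(-1,1,3),cv2.Rodrigues(T[:3,:3])[0],T[:3,3],c["K"],np.array([c["k1"],0,0,0.]))[0].reshape(-1,2).round(1)
E
python3 - <<'E'
from h import *
c=dict(np.load("side1.npz")); print("tcp px",proj(c,[[500,286,135],[500,286,0],[467,27,10],[655,-19,10],[526,204,0],[700,0,184]]).tolist())
P=pts(c); print("nut A depth pts",P[226,211],P[226,206],"pan floor",P[165,230],"mark",P[163,205],"finger",P[112,185],P[112,200], P[120,198])
for q in [(211,228),(230,271),(292,218),(318,257)]:
    s=px2plane(c,[q],21.5)[0]; print(top(c,s[:2],12,30,40))
w=camera("scene"); save(w,"pics/scene1.png"); np.savez("scene1.npz",**w); print(proj(w,[[500,286,135],[467,27,10]]))
E
```

```text
tcp px [[194.1, 129.9], [201.1, 172.2], [210.8, 227.7], [291.8, 219.7], [216.9, 185.4], [307.8, 149.1]]
nut A depth pts [469.81970651  39.54159826   4.16032684] [456.8633013   28.71354277  17.32042009] pan floor [ 5.88118463e+02  2.91371559e+02 -1.90708553e-01] mark [5.21828681e+02 3.30192691e+02 4.26466475e-01] finger [482.54575912 268.53104794 196.81665071] [519.39951125 264.42681209 191.75774174] [512.63085014 273.79585136 166.69028788]
[467.   27.1  20.1 467.5  26.1  38.3  35.6  77.2 135. ]
[ 470.4 -128.4   20.4  470.7 -127.4   39.1   36.2   33.8  190. ]
[656.3 -20.6  20.8 655.3 -20.9  35.5  41.1  13.9 131. ]
[ 656.5 -159.8   20.1  655.8 -160.5   38.1   36.2   85.8  175. ]
[[327.3 117.1]
 [258.7 192.9]]
```

View pics/scene1.png

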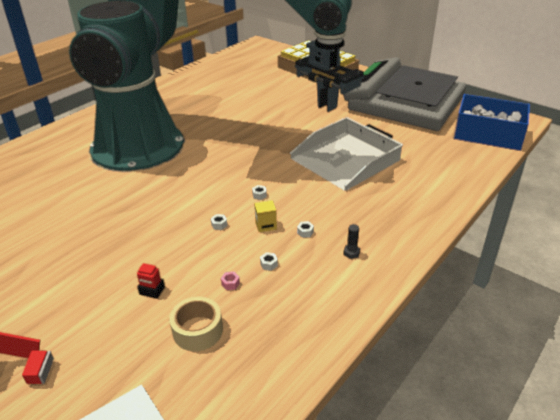

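Run:
```python
from h import *
for f,tc in [("scene0",(700,0)),("side0",(700,0)),("scene1",(499.5,286)),("side1",(499.5,286))]:
    c=dict(np.load(f+".npz")); P=pts(c).reshape(-1,3); I=c["image"].reshape(-1,3)
    k=(c["z_map"].ravel()>0)&(np.hypot(*(P[:,:2]-tc).T)<80)&(P[:,2]>80)&(P[:,2]<300); Q=P[k]
    o=np.argsort(Q[:,2])[:25]; print(f,k.sum(),np.percentile(Q[:,2],[0,1,3,5,10]).round(),Q[o].round()[::5].tolist())
```

```text
scene0 742 [ 80. 212. 215. 218. 222.] [[776.0, -20.0, 80.0], [776.0, -8.0, 81.0], [652.0, -1.0, 213.0], [652.0, -8.0, 214.0], [651.0, 11.0, 215.0]]
side0 785 [210. 213. 215. 217. 222.] [[747.0, 12.0, 210.0], [745.0, 15.0, 212.0], [748.0, -18.0, 213.0], [654.0, -19.0, 214.0], [746.0, -12.0, 215.0]]
scene1 1570 [161. 165. 171. 175. 186.] [[517.0, 302.0, 161.0], [486.0, 284.0, 162.0], [512.0, 265.0, 163.0], [483.0, 284.0, 164.0], [512.0, 265.0, 166.0]]
side1 1489 [164. 172. 182. 191. 211.] [[486.0, 272.0, 164.0], [486.0, 271.0, 168.0], [516.0, 265.0, 170.0], [481.0, 270.0, 172.0], [513.0, 271.0, 174.0]]
```

Run:
```python
from h import *
for f,tc,z in [("scene0",(700,0),184),("side0",(700,0),184),("scene1",(499.5,286),134),("side1",(499.5,286),134)]:
    c=dict(np.load(f+".npz")); P=pts(c).reshape(-1,3)-[*tc,z]
    a=abs(P[:,0]); k=(c["z_map"].ravel()>0)&(abs(P[:,1])<50)&(P[:,2]>10)&(P[:,2]<200)
    print(f,[(lo,np.percentile(P[k&(a>lo)&(a<lo+10)][:,2],[2,10,50]).round().tolist()) for lo in (0,10,20,30,45,55,66,76,86) if (k&(a>lo)&(a<lo+10)).sum()>5])
plan((467,27),(170,-55),zt=-17)
```

```text
scene0 [(0, [119.0, 124.0, 157.0]), (10, [121.0, 134.0, 162.0]), (20, [119.0, 123.0, 147.0]), (30, [119.0, 123.0, 148.0]), (45, [32.0, 40.0, 81.0]), (55, [54.0, 67.0, 126.0]), (66, [112.0, 119.0, 148.0]), (76, [108.0, 112.0, 134.0]), (86, [132.0, 134.0, 144.0])]
side0 [(0, [119.0, 124.0, 161.0]), (10, [119.0, 124.0, 160.0]), (20, [118.0, 122.0, 149.0]), (30, [119.0, 122.0, 150.0]), (45, [32.0, 45.0, 120.0]), (55, [52.0, 67.0, 130.0]), (66, [110.0, 117.0, 144.0]), (76, [108.0, 112.0, 138.0]), (86, [131.0, 133.0, 145.0])]
scene1 [(0, [65.0, 123.0, 159.0]), (10, [30.0, 42.0, 126.0]), (20, [39.0, 53.0, 113.0]), (30, [105.0, 114.0, 136.0]), (45, [118.0, 123.0, 151.0]), (55, [119.0, 122.0, 148.0]), (66, [109.0, 112.0, 139.0]), (76, [108.0, 111.0, 131.0]), (86, [130.0, 134.0, 144.0])]
side1 [(0, [121.0, 125.0, 161.0]), (10, [35.0, 50.0, 127.0]), (20, [52.0, 78.0, 134.0]), (30, [114.0, 120.0, 146.0]), (45, [120.0, 123.0, 150.0]), (55, [119.0, 122.0, 149.0]), (66, [113.0, 120.0, 149.0]), (76, [111.0, 119.0, 150.0]), (86, [135.0, 140.0, 150.0])]
uv (-185.64350000000002, -18.614500000000003) v at mouth [-37.607484742445735] start [461. -23.] hover [-6.212e-01 -2.000e-04  2.490e-02] turn [ 0.0003 -0.0001 -0.0015] down 0.274 push 0.742999868479009
```

The measured gripper sits about 26–29 mm higher than the reported TCP: lowest tip +26, body bottom +108 against a nominal 79. The first pass therefore went over the nut. I'll redo it about 26 mm lower and watch the force.

Request:
{"fn": "move_arm", "kwargs": {"moves": [-0.1, 0, 0, 0, 0, 0, 24, -0.22, 0, 0, 0, 0, 0, 24, -0.34, 0, 0, 0, 0, 0, 24, -0.46, 0, 0, 0, 0, 0, 24, -0.58, 0, 0, 0, 0, 0, 24, -0.621, 0, 0, 0, 0, 0, 24, -0.621, 0, 0.08, 0, 0, 0, 24, -0.621, 0, 0.16, 0, 0, 0, 24, -0.621, 0, 0.22, 0, 0, 0, 24, -0.621, 0, 0.25, 0, 0, 0, 24, -0.621, 0, 0.27, 0, 0, 0, 24, -0.621, 0, 0.285, 0, 0, 0, 24, -0.621, 0, 0.295, 0, 0, 0, 24, -0.621, 0, 0.302, 0, 0, 0, 24, -0.621, 0, 0.302, 0, 0, 0, 24, -0.621, 0, 0.302, 0, 0, 0, 24]}}

```text
clock: 7.32
tool_pos: [461.8, -21.5, -18.1]
eef_rot: [2.351, 2.084, 0.0]
force: [0.2, -1.0, 0.5]
gripper_width: 24.2
grasp_force: 0.0
```

Run:
```python
from h import *
s=get_state(); print(s["tool_pos"],s["force"]); t=s["tool_pos"]
for n in ["side","scene"]:
    c=camera(n); P=pts(c).reshape(-1,3)-[t[0],t[1],0]; a=abs(P[:,0]); k=(c["z_map"].ravel()>0)&(abs(P[:,1])<45)
    Q=P[k&(a>66)&(a<86)&(P[:,2]>50)&(P[:,2]<200)][:,2]; print(n,"body z",np.percentile(Q,[2,10,50]))
    if n=="side":
        save(c,"pics/x.png"); u,v=proj(c,t)[0].astype(int); cv2.imwrite("pics/crop2.png",cv2.resize(c["image"][max(v-90,0):v+60,max(u-100,0):u+100,::-1],None,fx=3.9,fy=3.9,interpolation=2)[:600,:800])
        print(u,v)
```

```text
[461.82878201 -21.5265978  -18.12100626] [ 0.19486911 -1.0057204   0.5351226 ]
side body z [ 59.10910994 101.6927001  130.45165812]
215 250
scene body z [ 61.28975437  92.75973034 117.08082064]
```

View pics/crop2.png

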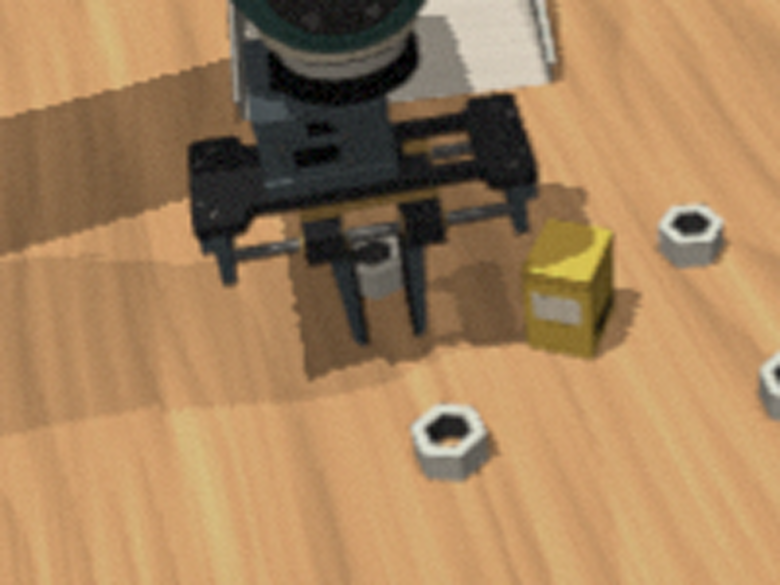

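The crop shows the fingertips close to the bench, directly behind the nut seen between them at (375,265). The carton and pan are clear. I'll push now.

Request:
{"fn": "move_arm", "kwargs": {"moves": [0.03, 0, 0, 0, 0, 0, 24, 0.06, 0, 0, 0, 0, 0, 24, 0.1, 0, 0, 0, 0, 0, 24, 0.14, 0, 0, 0, 0, 0, 24, 0.18, 0, 0, 0, 0, 0, 24, 0.22, 0, 0, 0, 0, 0, 24, 0.26, 0, 0, 0, 0, 0, 24, 0.3, 0, 0, 0, 0, 0, 24, 0.34, 0, 0, 0, 0, 0, 24, 0.38, 0, 0, 0, 0, 0, 24, 0.42, 0, 0, 0, 0, 0, 24, 0.46, 0, 0, 0, 0, 0, 24, 0.5, 0, 0, 0, 0, 0, 24, 0.54, 0, 0, 0, 0, 0, 24, 0.58, 0, 0, 0, 0, 0, 24, 0.62, 0, 0, 0, 0, 0, 24, 0.66, 0, 0, 0, 0, 0, 24, 0.7, 0, 0, 0, 0, 0, 24, 0.72, 0, 0, 0, 0, 0, 24, 0.735, 0, 0, 0, 0, 0, 24]}}

```text
clock: 9.93
tool_pos: [505.6, 343.8, -18.4]
eef_rot: [-2.351, -2.084, 0.0]
force: [-0.1, -0.9, 1.3]
gripper_width: 24.0
grasp_force: 0.6
```

Request:
{"fn": "move_arm", "kwargs": {"moves": [-0.03, 0, 0, 0, 0, 0, 24, -0.06, 0, 0, 0, 0, 0, 24, -0.1, 0, -0.05, 0, 0, 0, 24, -0.12, 0, -0.15, 0, 0, 0, 24, -0.12, 0, -0.25, 0, 0, 0, 24, -0.12, 0, -0.3, 0, 0, 0, 24, -0.12, 0, -0.3, 0, 0, 0, 24, -0.12, 0, -0.3, 0, 0, 0, 24]}}

```text
clock: 10.92
tool_pos: [497.8, 282.7, 130.6]
eef_rot: [-2.351, -2.083, 0.002]
force: [0.3, -0.4, -0.7]
gripper_width: 24.0
grasp_force: 0.0
```

Run:
```python
from h import *
c=camera("side"); np.savez("side2.npz",**c); s=get_state(); print(s["tool_pos"],s["clock"])
o=np.vstack([i[120:350,150:420,::-1] for i in [c["image"]]]); cv2.imwrite("pics/s2.png",cv2.resize(o,None,fx=2.6,fy=2.6,interpolation=2))
plan((469.5,-127),(85,-65),zt=-18)
```

```text
[497.70720232 282.83381447 130.32038201] 10.975
uv (-335.32050000000004, 17.704250000000002) v at mouth [-48.274997888516026] start [ 468. -177.] hover [-0.92    0.052   0.0216] turn [-0.0021  0.0013 -0.1186] down 0.276 push 0.8847596871060169
```

View pics/s2.png

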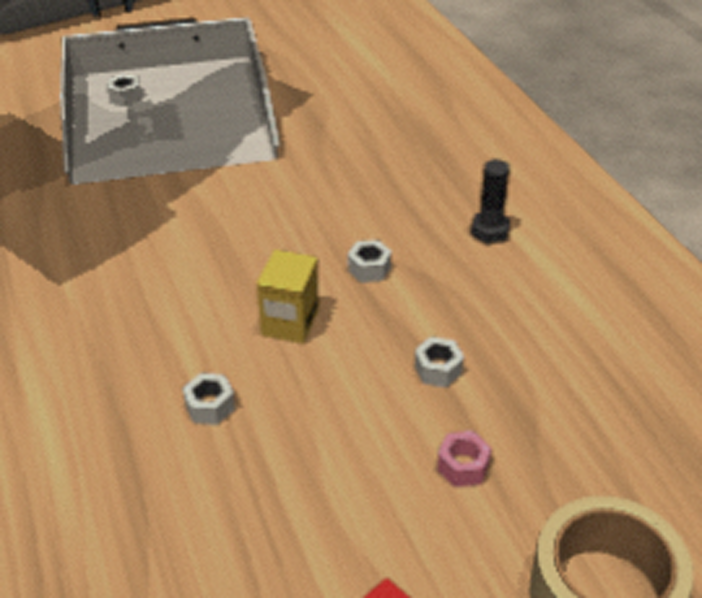

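Nut A now lies inside the pan at (123,88) in the crop; everything else is unmoved. Next is nut B.

Request:
{"fn": "move_arm", "kwargs": {"moves": [-0.1, 0, 0, 0, 0, 0, 24, -0.22, 0.02, 0, 0, 0, -0.06, 24, -0.34, 0.03, 0, 0, 0, -0.118, 24, -0.46, 0.04, 0, 0, 0, -0.118, 24, -0.58, 0.052, 0, 0, 0, -0.118, 24, -0.7, 0.052, 0, 0, 0, -0.118, 24, -0.82, 0.052, 0, 0, 0, -0.118, 24, -0.92, 0.052, 0, 0, 0, -0.118, 24, -0.92, 0.052, 0, 0, 0, -0.118, 24, -0.92, 0.052, 0.08, 0, 0, -0.118, 24, -0.92, 0.052, 0.16, 0, 0, -0.118, 24, -0.92, 0.052, 0.22, 0, 0, -0.118, 24, -0.92, 0.052, 0.26, 0, 0, -0.118, 24, -0.92, 0.052, 0.28, 0, 0, -0.118, 24, -0.92, 0.052, 0.292, 0, 0, -0.118, 24, -0.92, 0.052, 0.297, 0, 0, -0.118, 24, -0.92, 0.052, 0.297, 0, 0, -0.118, 24, -0.92, 0.052, 0.297, 0, 0, -0.118, 24]}}

```text
clock: 13.22
tool_pos: [469.5, -176.2, -16.4]
eef_rot: [2.251, 2.19, 0.0]
force: [0.8, -0.1, 0.2]
gripper_width: 24.0
grasp_force: 0.0
```

Request:
{"fn": "move_arm", "kwargs": {"moves": [0.03, 0, 0, 0, 0, 0, 24, 0.06, 0, 0, 0, 0, 0, 24, 0.1, 0, 0, 0, 0, 0, 24, 0.14, 0, 0, 0, 0, 0, 24, 0.18, 0, 0, 0, 0, 0, 24, 0.22, 0, 0, 0, 0, 0, 24, 0.26, 0, 0, 0, 0, 0, 24, 0.3, 0, 0, 0, 0, 0, 24, 0.34, 0, 0, 0, 0, 0, 24, 0.38, 0, 0, 0, 0, 0, 24, 0.42, 0, 0, 0, 0, 0, 24, 0.46, 0, 0, 0, 0, 0, 24, 0.5, 0, 0, 0, 0, 0, 24, 0.54, 0, 0, 0, 0, 0, 24]}}

```text
clock: 14.98
tool_pos: [476.1, 95.4, -16.8]
eef_rot: [-2.251, -2.191, 0.0]
force: [0.1, -1.9, 0.6]
gripper_width: 24.3
grasp_force: 0.4
```

Request:
{"fn": "move_arm", "kwargs": {"moves": [0.04, 0, 0, 0, 0, 0, 24, 0.08, 0, 0, 0, 0, 0, 24, 0.12, 0, 0, 0, 0, 0, 24, 0.16, 0, 0, 0, 0, 0, 24, 0.2, 0, 0, 0, 0, 0, 24, 0.24, 0, 0, 0, 0, 0, 24, 0.28, 0, 0, 0, 0, 0, 24, 0.31, 0, 0, 0, 0, 0, 24, 0.33, 0, 0, 0, 0, 0, 24, 0.344, 0, 0, 0, 0, 0, 24, 0.344, 0, 0, 0, 0, 0, 24, 0.31, 0, 0, 0, 0, 0, 24, 0.28, 0, 0, 0, 0, 0, 24, 0.24, 0, -0.05, 0, 0, 0, 24, 0.22, 0, -0.15, 0, 0, 0, 24, 0.22, 0, -0.25, 0, 0, 0, 24, 0.22, 0, -0.3, 0, 0, 0, 24, 0.22, 0, -0.3, 0, 0, 0, 24, 0.22, 0, -0.3, 0, 0, 0, 24]}}

```text
clock: 17.35
tool_pos: [478.9, 202.9, 132.1]
eef_rot: [-2.252, -2.19, 0.002]
force: [-1.5, 0.0, -0.8]
gripper_width: 24.4
grasp_force: 0.0
```

```bash
cat >> h.py <<'E'
def look():
    c=camera("side"); I=c["image"].astype(int); P=pts(c)
    for k,s,h,r in [("C",(655,-20),21.5,40),("D",(656.5,-159),21.5,40),("pink",(629,-257),21.5,40),("carton",(563,-59),62,40),("bolt",(783,-14),80,40)]: print(k,top(c,np.array(s),h-9,h+9,r))
    u=(P[...,:2]-M)@n_; v=(P[...,:2]-M)@r_
    m=((c["z_map"]>0)&(u>5)&(u<208)&(abs(v)<98)&(P[...,2]>15)&(P[...,2]<30)).astype(np.uint8)
    nn,L,S,_=cv2.connectedComponentsWithStats(m)
    for i in range(1,nn):
        if S[i,4]>20: print("in pan u,v",u[L==i].mean().round(),v[L==i].mean().round(),S[i,4])
    return c
E
python3 - <<'E'
from h import *
c=look(); np.savez("side3.npz",**c); s=get_state(); print(s["tool_pos"],s["clock"])
plan((655,-20),(110,-5),zt=-18)
E
```

```text
C [655.4 -19.7  20.8 655.  -20.   37.5  38.9  75.2 128. ]
D [ 656.1 -159.6   20.1  655.5 -159.8   39.2   35.8   80.4  167. ]
pink [ 629.6 -257.1   20.4  629.2 -258.2   38.9   36.3   42.9  213. ]
carton [564.  -59.5  29.9 563.5 -59.1  48.6  40.3  52.3 306. ]
bolt [782.8 -14.9  12.4 782.4 -15.   24.5  21.9  89.8  67. ]
in pan u,v 158.0 -52.0 71
in pan u,v 76.0 -61.0 82
[478.80363658 203.04957079 131.79647532] 17.4
uv (-190.132, 175.1195) v at mouth [61.01477016779285] start [671. -67.] hover [-0.5301  0.3987  0.0233] turn [-0.0024  0.0005 -0.4414] down 0.276 push 0.7280635343488476
```

Request:
{"fn": "move_arm", "kwargs": {"moves": [-0.08, 0.06, 0, 0, 0, -0.2, 24, -0.16, 0.12, 0, 0, 0, -0.4, 24, -0.24, 0.18, 0, 0, 0, -0.441, 24, -0.33, 0.25, 0, 0, 0, -0.441, 24, -0.41, 0.31, 0, 0, 0, -0.441, 24, -0.49, 0.37, 0, 0, 0, -0.441, 24, -0.53, 0.399, 0, 0, 0, -0.441, 24, -0.53, 0.399, 0, 0, 0, -0.441, 24, -0.53, 0.399, 0.08, 0, 0, -0.441, 24, -0.53, 0.399, 0.16, 0, 0, -0.441, 24, -0.53, 0.399, 0.22, 0, 0, -0.441, 24, -0.53, 0.399, 0.26, 0, 0, -0.441, 24, -0.53, 0.399, 0.28, 0, 0, -0.441, 24, -0.53, 0.399, 0.294, 0, 0, -0.441, 24, -0.53, 0.399, 0.299, 0, 0, -0.441, 24, -0.53, 0.399, 0.299, 0, 0, -0.441, 24, -0.53, 0.399, 0.299, 0, 0, -0.441, 24]}}

```text
clock: 19.52
tool_pos: [672.1, -66.7, -15.8]
eef_rot: [1.84, 2.545, 0.001]
force: [-0.0, 0.9, 0.8]
gripper_width: 23.8
grasp_force: 0.0
```

Request:
{"fn": "move_arm", "kwargs": {"moves": [0.03, 0, 0, 0, 0, 0, 24, 0.06, 0, 0, 0, 0, 0, 24, 0.1, 0, 0, 0, 0, 0, 24, 0.14, 0, 0, 0, 0, 0, 24, 0.18, 0, 0, 0, 0, 0, 24, 0.22, 0, 0, 0, 0, 0, 24, 0.26, 0, 0, 0, 0, 0, 24, 0.3, 0, 0, 0, 0, 0, 24, 0.34, 0, 0, 0, 0, 0, 24, 0.38, 0, 0, 0, 0, 0, 24]}}

```text
clock: 20.78
tool_pos: [611.7, 115.1, -16.4]
eef_rot: [-1.841, -2.546, 0.0]
force: [0.4, -0.3, 1.4]
gripper_width: 24.2
grasp_force: 0.4
```

Request:
{"fn": "move_arm", "kwargs": {"moves": [0.04, 0, 0, 0, 0, 0, 24, 0.08, 0, 0, 0, 0, 0, 24, 0.12, 0, 0, 0, 0, 0, 24, 0.16, 0, 0, 0, 0, 0, 24, 0.2, 0, 0, 0, 0, 0, 24, 0.24, 0, 0, 0, 0, 0, 24, 0.28, 0, 0, 0, 0, 0, 24, 0.31, 0, 0, 0, 0, 0, 24, 0.33, 0, 0, 0, 0, 0, 24, 0.345, 0, 0, 0, 0, 0, 24, 0.345, 0, 0, 0, 0, 0, 24, 0.31, 0, 0, 0, 0, 0, 24, 0.28, 0, 0, 0, 0, 0, 24, 0.24, 0, -0.05, 0, 0, 0, 24, 0.22, 0, -0.15, 0, 0, 0, 24, 0.22, 0, -0.25, 0, 0, 0, 24, 0.22, 0, -0.3, 0, 0, 0, 24, 0.22, 0, -0.3, 0, 0, 0, 24, 0.22, 0, -0.3, 0, 0, 0, 24]}}

```text
clock: 23.15
tool_pos: [577.3, 217.4, 132.7]
eef_rot: [-1.841, -2.545, 0.002]
force: [-0.6, -0.6, -0.1]
gripper_width: 23.9
grasp_force: 0.0
```

Run:
```python
from h import *
c=look(); s=get_state(); print(s["tool_pos"],s["clock"])
plan((656.5,-159.5),(60,25),zt=-18,back=48)
```

```text
C None
D [ 656.4 -159.6   20.1  656.1 -159.7   39.2   36.    86.3  171. ]
pink [ 629.3 -257.3   20.5  629.4 -257.7   36.9   39.2   23.4  212. ]
carton [564.7 -60.8  30.5 563.4 -59.7  48.9  40.1  52.3 301. ]
bolt [783.2 -14.1  13.  782.9 -15.2  23.3  22.   30.7  65. ]
in pan u,v 158.0 -52.0 66
in pan u,v 100.0 1.0 80
in pan u,v 76.0 -61.0 86
[577.05571683 217.50262742 132.27992025] 23.2
uv (-325.88425, 207.27275) v at mouth [53.34105045748822] start [ 667. -206.] hover [-0.8614 -0.0945  0.0248] turn [-0.0024  0.0002  0.1259] down 0.276 push 0.8775337686494893
```

Request:
{"fn": "move_arm", "kwargs": {"moves": [-0.1, -0.01, 0, 0, 0, 0.126, 24, -0.22, -0.03, 0, 0, 0, 0.126, 24, -0.34, -0.05, 0, 0, 0, 0.126, 24, -0.46, -0.06, 0, 0, 0, 0.126, 24, -0.58, -0.08, 0, 0, 0, 0.126, 24, -0.7, -0.094, 0, 0, 0, 0.126, 24, -0.82, -0.094, 0, 0, 0, 0.126, 24, -0.861, -0.094, 0, 0, 0, 0.126, 24, -0.861, -0.094, 0, 0, 0, 0.126, 24, -0.861, -0.094, 0.08, 0, 0, 0.126, 24, -0.861, -0.094, 0.16, 0, 0, 0.126, 24, -0.861, -0.094, 0.22, 0, 0, 0.126, 24, -0.861, -0.094, 0.26, 0, 0, 0.126, 24, -0.861, -0.094, 0.28, 0, 0, 0.126, 24, -0.861, -0.094, 0.294, 0, 0, 0.126, 24, -0.861, -0.094, 0.3, 0, 0, 0.126, 24, -0.861, -0.094, 0.3, 0, 0, 0.126, 24, -0.861, -0.094, 0.3, 0, 0, 0.126, 24]}}

```text
clock: 25.45
tool_pos: [668.4, -205.4, -15.8]
eef_rot: [1.964, 2.451, 0.0]
force: [-0.3, 0.4, -0.0]
gripper_width: 24.5
grasp_force: 0.0
```

Request:
{"fn": "move_arm", "kwargs": {"moves": [0.03, 0, 0, 0, 0, 0, 24, 0.06, 0, 0, 0, 0, 0, 24, 0.1, 0, 0, 0, 0, 0, 24, 0.14, 0, 0, 0, 0, 0, 24, 0.18, 0, 0, 0, 0, 0, 24, 0.22, 0, 0, 0, 0, 0, 24, 0.26, 0, 0, 0, 0, 0, 24, 0.3, 0, 0, 0, 0, 0, 24, 0.34, 0, 0, 0, 0, 0, 24, 0.38, 0, 0, 0, 0, 0, 24, 0.42, 0, 0, 0, 0, 0, 24, 0.46, 0, 0, 0, 0, 0, 24, 0.5, 0, 0, 0, 0, 0, 24, 0.54, 0, 0, 0, 0, 0, 24]}}

```text
clock: 27.2
tool_pos: [608.8, 59.6, -16.4]
eef_rot: [1.964, 2.452, 0.0]
force: [0.4, -0.8, 0.8]
gripper_width: 24.2
grasp_force: 0.4
```

Request:
{"fn": "move_arm", "kwargs": {"moves": [0.04, 0, 0, 0, 0, 0, 24, 0.08, 0, 0, 0, 0, 0, 24, 0.12, 0, 0, 0, 0, 0, 24, 0.16, 0, 0, 0, 0, 0, 24, 0.2, 0, 0, 0, 0, 0, 24, 0.24, 0, 0, 0, 0, 0, 24, 0.28, 0, 0, 0, 0, 0, 24, 0.31, 0, 0, 0, 0, 0, 24, 0.33, 0, 0, 0, 0, 0, 24, 0.34, 0, 0, 0, 0, 0, 24, 0.34, 0, 0, 0, 0, 0, 24, 0.31, 0, 0, 0, 0, 0, 24, 0.28, 0, 0, 0, 0, 0, 24, 0.24, 0, -0.05, 0, 0, 0, 24, 0.22, 0, -0.15, 0, 0, 0, 24, 0.22, 0, -0.25, 0, 0, 0, 24, 0.1, 0, -0.3, 0, 0, 0, 24, 0, 0, -0.3, 0, 0, 0, 24, -0.06, 0, -0.3, 0, 0, 0, 24, -0.06, 0, -0.3, 0, 0, 0, 24]}}

```text
clock: 29.7
tool_pos: [615.9, 26.1, 133.7]
eef_rot: [1.968, 2.448, 0.0]
force: [0.3, 0.3, -0.0]
gripper_width: 24.0
grasp_force: 0.0
```

Run:
```python
from h import *
c=look(); s=get_state(); print(s["tool_pos"],s["clock"],s["force"])
cv2.imwrite("pics/s4.png",cv2.resize(c["image"][100:320,130:430,::-1],None,fx=2.6,fy=2.6,interpolation=2))
```

```text
C None
D None
pink [ 629.8 -257.8   20.4  629.6 -257.5   40.6   36.4   47.3  215. ]
carton [564.1 -60.1  29.8 563.6 -59.2  48.2  40.8  52.  307. ]
bolt [782.2 -14.5  12.8 782.7 -15.4  22.9  21.1  24.   68. ]
in pan u,v 158.0 -52.0 72
in pan u,v 100.0 1.0 75
in pan u,v 76.0 -61.0 83
in pan u,v 52.0 28.0 83
[615.54170579  27.42008334 133.55152987] 29.75 [-0.60290384  0.72494928  0.2317766 ]
```

View pics/s4.png

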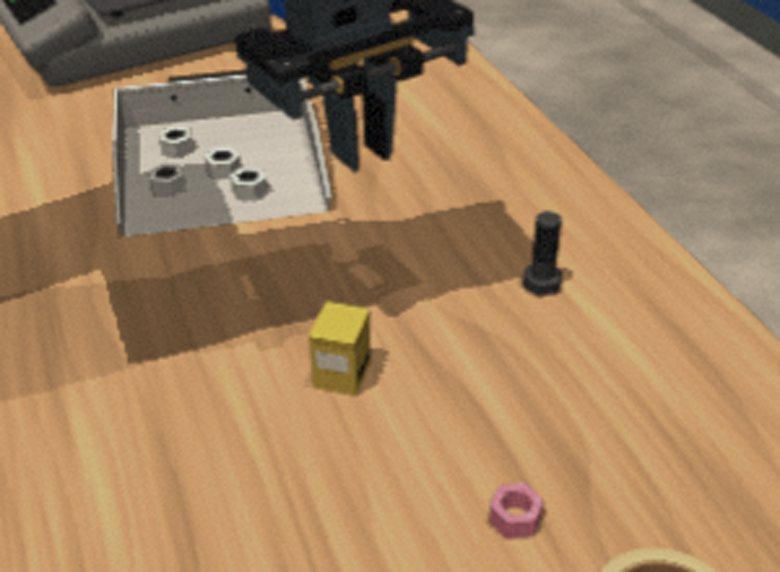

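The crop shows all four nuts flat in the pan at (176,140), (167,178), (222,160) and (249,183). The pan corners have not moved, the bystanders stand where they were, and the gripper is clear. Handing in.

```bash
python3 -c "
from station import *
print(job_done())"
```

```text
the job is handed in; nothing more can be done
None
```

I swept all four nuts flat into the scoop, each at least 50 mm behind its front edge, with the pan and bystanders unmoved in the last image, and handed the job in at about 30 s; no verdict was returned.

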